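# Feeler check of two grinder burr sets

## Robot

A 6-joint arm with a two-finger parallel gripper is mounted at the origin on a cart in front of the work surface, level with it; the furniture and walls round the work are solid. World frame = base frame: x ahead of the robot, y to its left, z up, the work surface at z = 0. Lengths are in mm, angles in rad, forces in N, time in s.
With the tool pointing down it reaches from about 300 to 775 mm from the base axis. Payload 14.6 kg.
Tool frame: the origin (TCP) lies at the very end of the fingers, on their centre line; the grasp point (between the pads) lies 19 mm behind it; z points along the fingers, y is the line along which they close (so a half turn about z gives the same grasp; the last joint's range is limited). The gripper opens to 94 mm and grips with 3 to 60 N. Pads are 16 mm wide; open, the fingers measure 119 mm over their backs; the gripper's body (75 mm by 177 mm) begins 78 mm behind the grasp point.
Start: joints at [1.135, 0.3, 1.521, -0, 1.321, -0.067], TCP at [198.27, 513.009, 205.446] pointing down, gripper open.
Joint ranges: [-3.03, 3.03], [-0.79, 2.21], [0.23, 2.52], [-1.04, 4.18], [0, 3.07], [-2.55, 2.55]. Speed limits (rad/s): [2.22, 2.22, 2.57, 3.14, 3.14, 3.14].

## Interface

Orientations are given as [roll, pitch, yaw] about the fixed x, y, z axes, in that order (R = Rz(yaw) Ry(pitch) Rx(roll)).
In Python, from cell import manip, camera, get_calibration gives the robot as it stands.
- The arm moves only by the tool arm_command, never from a script. Its argument "targets" is a list of rows, each an object of numbers: "hand": the opening, from -1 (shut) to 1 (fully open), so that 0 is half open; "x", "y", "z": the shift along the tool's x, y, z in m; "yaw": the turn about the tool's z in rad. In form: [{"hand": .., "x": .., "y": .., "z": .., "yaw": ..}, ...]. A call has 1 to 10 rows; each row shifts and turns the commanded pose from where the row before left it, along the tool's axes as they then stand; what a row does not reach is not made up. A row lasts 1/10 s, in which the tool goes at most 50 mm and 8.59 degrees, less where a joint would pass 70% of its speed; a pose out of reach is approached as far as the arm can. A call is refused whole if a number of a shift passes 0.05 or a number of a turn 0.15, either way. A call with a gripper value outside its range is refused whole. The fingers move at their own pace and stop on an object; "newtons" is the grip in N (left out, the last holds). Time passes only in rows, so rows that do not move let the fingers close. It gives the time, the measured TCP pose, the force, the opening and the grip force at its end, in the units of the state.
- manip.read_state(): the state, without advancing time (a new reading comes with each control period).
- camera(name): name is "scene" or "top" or "wrist"; returns the picture (400x640x3 uint8, red, green, blue); there is no depth.
- get_calibration(name): a dict with "K" (3x3 intrinsics, pixels), "dist_coeffs" ([k1, k2, p1, p2, k3] as OpenCV has them; the pictures are not rectified), "cam_to_world" (4x4, takes a point from camera to world coordinates). Camera axes: x right, y up, looking along -z (the intrinsics and any distortion apply to the point x, -y, -z); pixel columns grow to the right and rows downward; lengths in mm; the calibration is good to about 2 mm. A picture is of the moment at which its call begins: read the wrist's pose just before it. get_calibration takes no time and is no camera call; for the wrist camera it gives the pose at the moment of the call.
- manip.sign_off(): hands the job in; it is judged then, once.
The state is a dict: "clock": time; "joints": joint angles; "qd": joint speeds; "effort": joint torques, N m; "eef_pos": TCP position; "eef_rot": TCP orientation; "wrist_force": force on the tool from outside, world axes, zero at the start; "moment": the same for the moment, N m; "finger_gap": finger opening in mm; "finger_force": force on a finger pad.
Only numpy, scipy, OpenCV 4.12 (cv2) and the standard library are available. Lean on these libraries where they do the work, as an engineer would, in place of code of your own. Each camera call takes 0.05 s, during which the arm holds its last target. There are 200 camera calls.

## Task

Use the yellow-handled feeler from its wooden rest to check the two burr sets. First try its blade, upright, lightly in the gap of the red set from above, where it should jam at the mouth; then slide it down into the gap of the blue set until its shoulder sits on the rim, and leave it standing there.

Things in the scene. Friction and masses are not known exactly. Their poses are not given: they have to be found in the camera images.
- feeler: gauge (about 120 g), upright, from below: steel blade 24 (x) x 6 (y) x 30 mm, square steel shoulder 36 x 36 x 8 mm, yellow handle 30 (x) x 14 (y) x 48 mm, gripped across y. Origin: centre of the blade's lower end; z up: blade z 0 to 30 mm, shoulder to 38, handle to 86. At the start the blade hangs in the rest's slot, shoulder on the block; lift it straight up 40 mm to clear.
- feeler_rest: fixed wooden block 76 (x) x 60 (y) x 42 mm high with a slot along x in its top, about 29 x 11 mm, 36 mm deep, in which the feeler hangs at the start. Origin: centre of its underside.
- set_red: fixed: two upright aluminium burr-chamber halves with red backing rings on a steel foot 84 (x) x 112 (y) mm. Origin: centre of its underside; z up. Flat rim 90 mm above the origin, 76 mm long (x). The gap, open at the top, runs along x over the origin, 3 mm wide (y); its lips have 5 mm 45-degree chamfers. The 6 mm blade jams about 3.5 mm below the rim.
- set_blue: fixed: two upright aluminium burr-chamber halves with blue backing rings on a steel foot 84 (x) x 112 (y) mm. Origin: centre of its underside; z up. Flat rim 90 mm above the origin, 76 mm long (x). The gap, open at the top, runs along x over the origin, 12 mm wide (y); its lips have 5 mm 45-degree chamfers. The 6 mm blade slides in freely till the shoulder meets the rim, its end then 60 mm above the origin.
Not all that is in view belongs to the job. Of the things like the feeler, leave any that is turquoise; of the rest the smaller one is meant.

How it is judged:
By the outcome, as a careful person would: the job done as asked, in the order asked, and still so for the second after the job is handed in, with the robot touching nothing.
It also fails if it takes over 59 s, if anything falls off the work surface, if the arm or the gripper's body presses on something with over 40 N, if the wrist force passes 120 N, or if a joint passes its speed limit or range.

## Working session

There is one attempt and no reset: what is moved stays moved. The work goes in short steps, Python scripts to look and compute and a tool call to move; the robot and the scene stay as the last step left them, time stands still between calls to the robot, and variables do not carry over. Pictures are saved under pics/ and viewed, at most 10 in all, crops included, and the job is handed in when it is done.

Besides the shell and the picture viewer there is one more tool, called after ">>>" as a command line: name --argument value ..., lists and objects as JSON in quotes. arm_command: Moves the arm, as the interface text tells. Its arguments: {"type":"object","properties":{"targets":{"type":"array"},"newtons":{"type":"number"}},"required":["targets"]}

```bash
mkdir -p pics
python3 - <<'E'
from cell import manip,camera,get_calibration
import cv2,numpy as np
s=manip.read_state();print(s)
for n in("scene","top"):
    cv2.imwrite(f"pics/{n}0.png",camera(n)[:,:,::-1]); c=get_calibration(n);print(n,c)
a=[cv2.imread(f"pics/{n}0.png") for n in("scene","top")]
E
```

```text
{'clock': 0.0, 'joints': array([ 1.13538125e+00,  3.00428640e-01,  1.52158473e+00,  2.93025489e-05,
        1.32073129e+00, -6.65770136e-02]), 'qd': array([-0.00061321, -0.00026622,  0.00232783, -0.00095322, -0.00130869,
        0.00030086]), 'effort': array([-2.60705401e-04, -5.31807518e+01, -3.52745819e+01,  7.08202645e-02,
        2.43411079e-02, -1.21746898e-04]), 'eef_pos': array([198.16133595, 512.76993964, 204.90808826]), 'eef_rot': array([-3.14044509e+00, -1.04960003e-04,  2.77274726e+00]), 'wrist_force': array([0.2179158 , 0.85365736, 0.21011332]), 'moment': array([ 0.01536777,  0.00345946, -0.03195546]), 'finger_force': 0.0, 'finger_gap': 94.26601066795322}
scene {'K': array([[409.09694599,   0.        , 321.94587871],
       [  0.        , 409.09694599, 199.90431634],
       [  0.        ,   0.        ,   1.        ]]), 'dist_coeffs': array([-0.07497119,  0.        ,  0.        ,  0.        ,  0.        ]), 'cam_to_world': array([[ 6.56505634e-01,  3.44705194e-01, -6.70953561e-01,
        -7.01533054e+01],
       [-7.53925293e-01,  3.28660321e-01, -5.68840088e-01,
        -7.96141292e+02],
       [ 2.44336800e-02,  8.79295583e-01,  4.75649317e-01,
         4.36885149e+02],
       [ 0.00000000e+00,  0.00000000e+00,  0.00000000e+00,
         1.00000000e+00]])}
top {'K': array([[424.58620299,   0.        , 321.49666633],
       [  0.        , 424.58620299, 204.71048409],
       [  0.        ,   0.        ,   1.        ]]), 'dist_coeffs': array([0.00294268, 0.        , 0.        , 0.        , 0.        ]), 'cam_to_world': array([[ 6.61119874e-02,  9.76908331e-01, -2.03173124e-01,
         3.43580884e+02],
       [-9.97803854e-01,  6.38931450e-02, -1.74681086e-02,
        -3.37177025e+02],
       [-4.08337094e-03,  2.03881778e-01,  9.78987000e-01,
         8.73051397e+02],
       [ 0.00000000e+00,  0.00000000e+00,  0.00000000e+00,
         1.00000000e+00]])}
```

View pics/scene0.png

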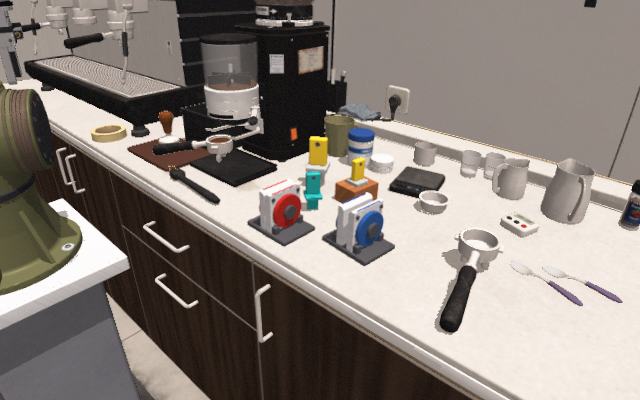

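View pics/top0.png

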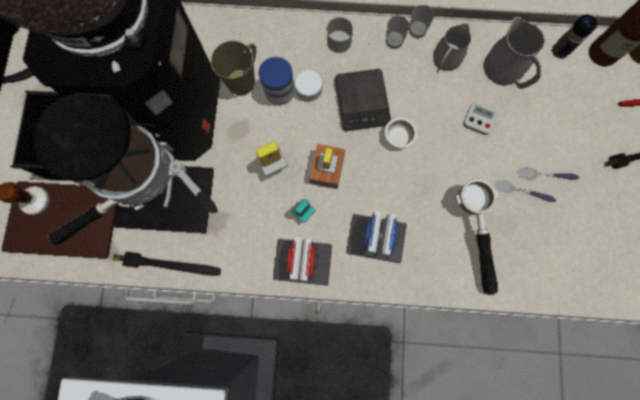

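The scene view shows the small yellow feeler in its wooden rest at about (357,170). The red set is at (283,210) and the blue set at (361,228). The top view shows them at about (327,160), (301,260) and (380,235). I'll enlarge both views.

Run:
```python
import cv2
a=cv2.imread("pics/top0.png")[135:290,240:415];cv2.imwrite("pics/topc.png",cv2.resize(a,None,fx=3.8,fy=3.8,interpolation=2))
a=cv2.imread("pics/scene0.png")[130:270,240:400];cv2.imwrite("pics/scenec.png",cv2.resize(a,None,fx=4,fy=4,interpolation=2))
```

```text
(no output)
```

View pics/topc.png

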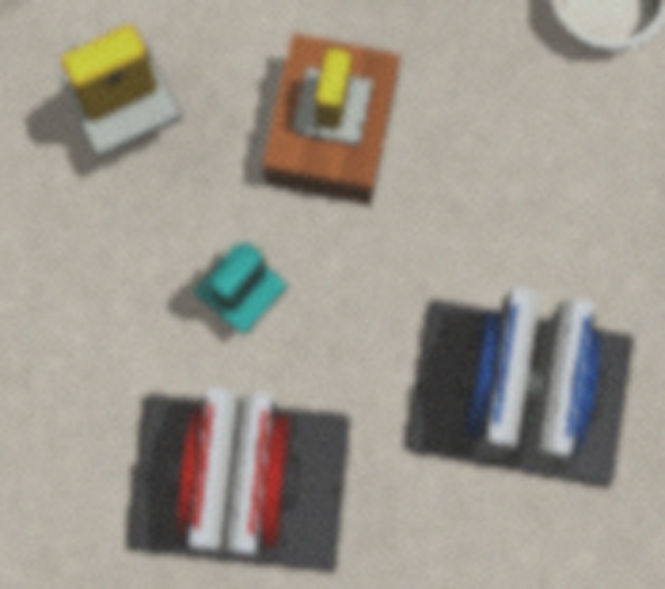

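View pics/scenec.png

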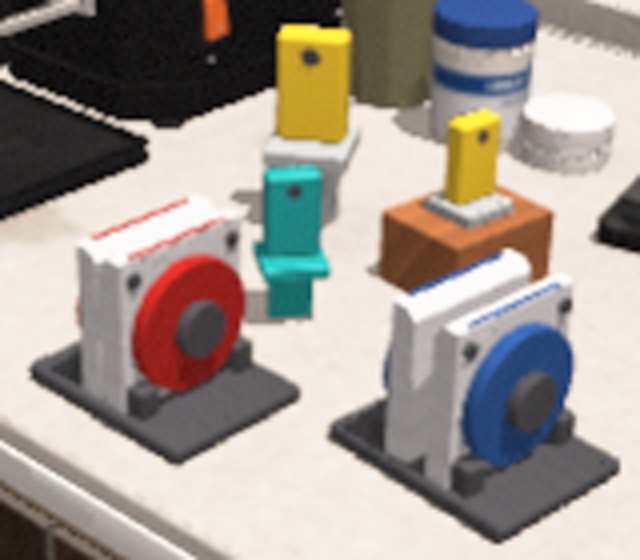

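The enlargements give clear corners for the rest's top, the handle's top, and the rims and feet of both sets. I'll convert these to world positions.

```bash
cat > h.py <<'E'
import numpy as np,cv2
from cell import manip,camera,get_calibration
def ray(c,uv,z):
    p=cv2.undistortPoints(np.array(uv,float).reshape(-1,1,2),c["K"],np.array(c["dist_coeffs"]))[:,0]
    M=c["cam_to_world"];d=np.c_[p[:,0],-p[:,1],-np.ones(len(p))]@M[:3,:3].T
    return M[:3,3]+d*((z-M[2,3])/d[:,2])[:,None]
def proj(c,P):
    M=c["cam_to_world"];q=(np.array(P,float).reshape(-1,3)-M[:3,3])@M[:3,:3]
    return cv2.projectPoints(q*[1,-1,-1],np.zeros(3),np.zeros(3),c["K"],np.array(c["dist_coeffs"]))[0][:,0]
E
python3 - <<'E'
from h import *
c=get_calibration("top")
def g(name,pts,z):
    w=ray(c,(np.array(pts)+.5)/3.8-.5+[240,135],z)[:,:2]
    f,b=(w[0]+w[1])/2,(w[2]+w[3])/2; d=f-b
    print(name,w.mean(0).round(1),"yaw",np.arctan2(d[1],d[0]).round(3),"len",np.linalg.norm(d).round(1),"wid",np.linalg.norm(w[0]-w[1]).round(1))
g("rest",[(293,35),(399,53),(372,190),(265,172)],42)
g("handle",[(327,47),(350,50),(340,98),(316,96)],98)
g("redrim",[(208,390),(270,393),(257,552),(190,545)],90)
g("redfoot",[(143,395),(350,412),(335,570),(127,550)],8)
g("bluerim",[(508,290),(593,300),(572,452),(488,443)],90)
g("bluefoot",[(430,300),(632,335),(611,487),(406,452)],8)
s=manip.read_state();w=get_calibration("wrist");print(w["cam_to_world"].round(3),s["eef_pos"])
E
```

```text
rest [ 601.3 -328.1] yaw -0.127 len 78.1 wid 58.3
handle [ 604.5 -327.9] yaw -0.14 len 26.1 wid 11.7
redrim [ 403.6 -291.4] yaw -0.023 len 75.8 wid 30.3
redfoot [ 404. -291.] yaw -0.024 len 83.2 wid 111.9
bluerim [ 461.5 -438.5] yaw -0.095 len 76.1 wid 42.1
bluefoot [ 461.  -438.4] yaw -0.106 len 83.5 wid 110.9
[[ 3.61000e-01 -8.94000e-01 -2.67000e-01  1.18629e+02]
 [ 9.33000e-01  3.45000e-01  1.05000e-01  5.43500e+02]
 [-2.00000e-03 -2.87000e-01  9.58000e-01  3.84246e+02]
 [ 0.00000e+00  0.00000e+00  0.00000e+00  1.00000e+00]] [198.17328291 512.78829117 204.93228006]
```

Run:
```python
from h import *
c=get_calibration("top");s=get_calibration("scene")
px=[(160,200),(215,205),(205,160),(125,200),(110,205),(30,185),(35,0),(270,145),(285,165)]
for z in(0,100,200,350): print(z,ray(c,px,z)[:,:2].round(0).tolist())
# vertical poles: grinder/hopper and big decoy in scene
for p in[(600,-250),(430,30),(420,100),(500,0)]:
    print(p,proj(s,[(*p,z) for z in(0,100,200,300)]).round(0).tolist())
```

```text
0 [[513.0, 19.0], [510.0, -98.0], [606.0, -65.0], [508.0, 92.0], [495.0, 122.0], [527.0, 299.0], [969.0, 379.0], [649.0, -202.0], [606.0, -238.0]]
100 [[493.0, -22.0], [491.0, -126.0], [576.0, -96.0], [489.0, 43.0], [478.0, 70.0], [506.0, 226.0], [897.0, 297.0], [614.0, -217.0], [576.0, -249.0]]
200 [[474.0, -63.0], [472.0, -153.0], [546.0, -128.0], [470.0, -6.0], [460.0, 17.0], [485.0, 153.0], [825.0, 215.0], [579.0, -233.0], [546.0, -261.0]]
350 [[445.0, -124.0], [443.0, -194.0], [501.0, -174.0], [442.0, -80.0], [434.0, -62.0], [453.0, 44.0], [718.0, 92.0], [527.0, -256.0], [501.0, -278.0]]
(600, -250) [[329.0, 189.0], [331.0, 149.0], [332.0, 106.0], [334.0, 57.0]]
(430, 30) [[200.0, 176.0], [195.0, 138.0], [190.0, 96.0], [185.0, 51.0]]
(420, 100) [[181.0, 169.0], [175.0, 132.0], [170.0, 92.0], [164.0, 48.0]]
(500, 0) [[230.0, 171.0], [226.0, 134.0], [223.0, 93.0], [219.0, 49.0]]
```

>>> arm_command --targets '[{"yaw": -0.123,"z": -0.017,"hand": 1},{"yaw": -0.123,"z": -0.017},{"yaw": -0.123,"z": -0.016},{"x": -0.013,"y": -0.048},{"x": -0.013,"y": -0.048},{"x": -0.013,"y": -0.048},{"x": -0.013,"y": -0.048},{"x": -0.013,"y": -0.048},{"x": -0.013,"y": -0.048},{"x": -0.013,"y": -0.048}]'

```text
schema error: expected keys hand, x, y, z, yaw
```

>>> arm_command --targets '[{"hand": 1,"x": 0,"y": 0,"z": -0.017,"yaw": -0.123},{"hand": 1,"x": 0,"y": 0,"z": -0.017,"yaw": -0.123},{"hand": 1,"x": 0,"y": 0,"z": -0.016,"yaw": -0.123},{"hand": 1,"x": -0.013,"y": -0.048,"z": 0,"yaw": 0},{"hand": 1,"x": -0.013,"y": -0.048,"z": 0,"yaw": 0},{"hand": 1,"x": -0.013,"y": -0.048,"z": 0,"yaw": 0},{"hand": 1,"x": -0.013,"y": -0.048,"z": 0,"yaw": 0},{"hand": 1,"x": -0.013,"y": -0.048,"z": 0,"yaw": 0},{"hand": 1,"x": -0.013,"y": -0.048,"z": 0,"yaw": 0},{"hand": 1,"x": -0.013,"y": -0.048,"z": 0,"yaw": 0}]'

```text
clock: 1.1
eef_pos: [289.1, 175.2, 255.4]
eef_rot: [3.142, 0.0, -3.141]
wrist_force: [0.9, -0.6, -0.0]
finger_gap: 94.3
finger_force: 0.0
```

>>> arm_command --targets '[{"hand": 1,"x": -0.012,"y": -0.043,"z": 0,"yaw": 0},{"hand": 1,"x": -0.012,"y": -0.043,"z": 0,"yaw": 0},{"hand": 1,"x": -0.012,"y": -0.043,"z": 0,"yaw": 0},{"hand": 1,"x": -0.012,"y": -0.043,"z": 0,"yaw": 0},{"hand": 1,"x": 0,"y": -0.043,"z": 0,"yaw": 0},{"hand": 1,"x": 0,"y": -0.043,"z": 0,"yaw": 0},{"hand": 1,"x": 0,"y": -0.043,"z": 0,"yaw": 0},{"hand": 1,"x": 0,"y": -0.043,"z": 0,"yaw": 0},{"hand": 1,"x": 0,"y": -0.043,"z": 0,"yaw": 0},{"hand": 1,"x": 0,"y": -0.043,"z": 0,"yaw": 0}]'

```text
clock: 2.1
eef_pos: [336.9, -254.8, 255.3]
eef_rot: [3.141, -0.0, 3.141]
wrist_force: [0.4, 0.1, 0.5]
finger_gap: 93.8
finger_force: 0.0
```

>>> arm_command --targets '[{"hand": 1,"x": -0.044,"y": -0.012,"z": 0,"yaw": 0},{"hand": 1,"x": -0.044,"y": -0.012,"z": 0,"yaw": 0},{"hand": 1,"x": -0.044,"y": -0.012,"z": 0,"yaw": 0},{"hand": 1,"x": -0.044,"y": -0.012,"z": 0,"yaw": 0},{"hand": 1,"x": -0.044,"y": -0.012,"z": 0,"yaw": 0},{"hand": 1,"x": -0.044,"y": -0.013,"z": 0,"yaw": 0},{"hand": 1,"x": 0,"y": 0,"z": 0.025,"yaw": 0.13},{"hand": 1,"x": 0,"y": 0,"z": 0.025,"yaw": 0},{"hand": 1,"x": 0,"y": 0,"z": 0.025,"yaw": 0},{"hand": 1,"x": 0,"y": 0,"z": 0,"yaw": 0}]'

```text
clock: 3.1
eef_pos: [600.2, -325.1, 176.2]
eef_rot: [3.139, -0.006, 3.012]
wrist_force: [0.3, -0.3, -0.3]
finger_gap: 94.2
finger_force: 0.0
```

Run:
```python
from h import *
s=manip.read_state();c=get_calibration("wrist");im=camera("wrist")
print(s["eef_pos"],s["eef_rot"]);np.save("w1.npy",c,allow_pickle=True)
cv2.imwrite("pics/w1.png",im[:,:,::-1])
P=[(602.5,-328,98),(602.5,-328,42)];print(proj(c,P))
```

```text
[ 600.24117648 -325.12121671  176.16272716] [ 3.1387952  -0.00626923  3.01188958]
[[323.01012463 211.05085473]
 [323.34564708 195.8409254 ]]
```

View pics/w1.png

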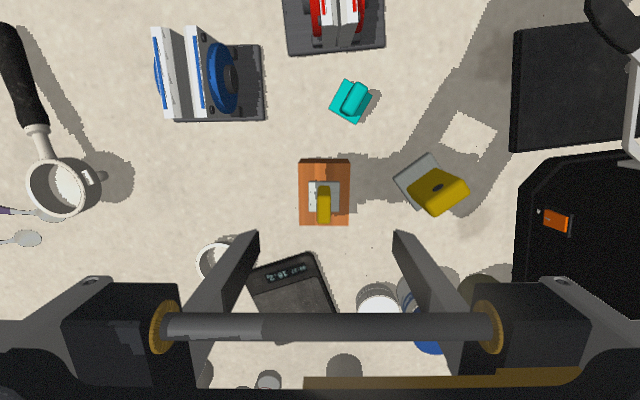

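The wrist view shows the rest at about (324,192) with the handle along the image's vertical at column 323, as predicted. I'll check the lengthwise position in a crop with the expected outline drawn on it.

Run:
```python
from h import *
c=np.load("w1.npy",allow_pickle=True).item();im=cv2.imread("pics/w1.png")[140:240,280:370]
im=cv2.resize(im,None,fx=6,fy=6,interpolation=2)
def box(x,y,yaw,a,b,z,col):
    R=np.array([[np.cos(yaw),-np.sin(yaw)],[np.sin(yaw),np.cos(yaw)]])
    P=[(*(np.array([x,y])+R@[i*a/2,j*b/2]),z) for i,j in((1,1),(1,-1),(-1,-1),(-1,1))]
    q=((proj(c,P)-[280,140]+.5)*6-.5).astype(int);cv2.polylines(im,[q.reshape(-1,1,2)],True,col,1)
    print(q.tolist())
box(602.5,-328,-.13,30,14,98,(255,0,0));box(602.5,-328,-.13,76,60,42,(0,255,0));box(602.5,-328,-.13,36,36,50,(0,0,255))
cv2.imwrite("pics/w1c.png",im)
```

```text
[[302, 514], [218, 514], [216, 340], [303, 340]]
[[411, 518], [114, 518], [103, 144], [420, 144]]
[[355, 437], [169, 437], [166, 256], [357, 256]]
```

View pics/w1c.png

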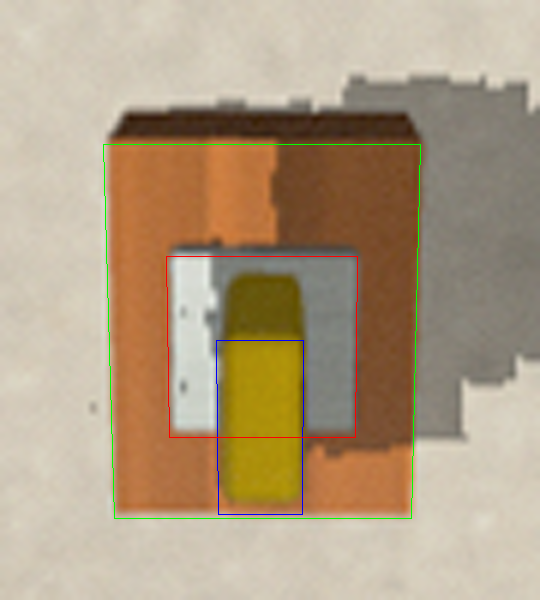

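>>> arm_command --targets '[{"hand": 1,"x": -0.0015,"y": -0.0027,"z": 0,"yaw": 0},{"hand": 1,"x": 0,"y": 0,"z": 0.03,"yaw": 0},{"hand": 1,"x": 0,"y": 0,"z": 0.03,"yaw": 0},{"hand": 1,"x": 0,"y": 0,"z": 0.03,"yaw": 0},{"hand": 1,"x": 0,"y": 0,"z": 0.014,"yaw": 0},{"hand": 1,"x": 0,"y": 0,"z": 0.01,"yaw": 0},{"hand": 1,"x": 0,"y": 0,"z": 0,"yaw": 0}]' --newtons 30

```text
clock: 3.85
eef_pos: [602.7, -328.9, 66.6]
eef_rot: [-3.142, 0.0, 3.012]
wrist_force: [0.6, -0.5, 0.8]
finger_gap: 94.0
finger_force: 0.0
```

>>> arm_command --targets '[{"hand": 1,"x": 0.0015,"y": 0.0008,"z": 0.004,"yaw": 0},{"hand": 1,"x": 0,"y": 0,"z": 0,"yaw": 0},{"hand": -1,"x": 0,"y": 0,"z": 0,"yaw": 0},{"hand": -1,"x": 0,"y": 0,"z": 0,"yaw": 0},{"hand": -1,"x": 0,"y": 0,"z": 0,"yaw": 0},{"hand": -1,"x": 0,"y": 0,"z": 0,"yaw": 0},{"hand": -1,"x": 0,"y": 0,"z": 0,"yaw": 0},{"hand": -1,"x": 0,"y": 0,"z": 0,"yaw": 0},{"hand": -1,"x": 0,"y": 0,"z": 0,"yaw": 0},{"hand": -1,"x": 0,"y": 0,"z": 0,"yaw": 0}]' --newtons 30

```text
clock: 4.85
eef_pos: [601.2, -327.8, 62.4]
eef_rot: [3.142, -0.0, 3.012]
wrist_force: [-0.4, -1.1, 0.3]
finger_gap: 33.5
finger_force: 0.0
```

>>> arm_command --targets '[{"hand": -1,"x": 0,"y": 0,"z": 0,"yaw": 0},{"hand": -1,"x": 0,"y": 0,"z": 0,"yaw": 0},{"hand": -1,"x": 0,"y": 0,"z": 0,"yaw": 0},{"hand": -1,"x": 0,"y": 0,"z": 0,"yaw": 0},{"hand": -1,"x": 0,"y": 0,"z": 0,"yaw": 0}]' --newtons 30

```text
clock: 5.35
eef_pos: [601.2, -327.8, 62.4]
eef_rot: [3.142, -0.0, 3.012]
wrist_force: [0.1, -0.0, -0.2]
finger_gap: 13.9
finger_force: 30.0
```

>>> arm_command --targets '[{"hand": -1,"x": 0,"y": 0,"z": -0.02,"yaw": 0},{"hand": -1,"x": 0,"y": 0,"z": -0.03,"yaw": 0},{"hand": -1,"x": 0,"y": 0,"z": -0.04,"yaw": 0},{"hand": -1,"x": 0,"y": 0,"z": -0.03,"yaw": -0.106},{"hand": -1,"x": 0.04,"y": 0.0065,"z": 0,"yaw": 0},{"hand": -1,"x": 0.04,"y": 0.0065,"z": 0,"yaw": 0},{"hand": -1,"x": 0.04,"y": 0.0065,"z": 0,"yaw": 0},{"hand": -1,"x": 0.04,"y": 0.0065,"z": 0,"yaw": 0},{"hand": -1,"x": 0.038,"y": 0.006,"z": 0,"yaw": 0},{"hand": -1,"x": 0,"y": 0,"z": 0,"yaw": 0}]'

```text
clock: 6.35
eef_pos: [400.9, -290.4, 182.6]
eef_rot: [3.141, -0.001, 3.116]
wrist_force: [-0.4, 0.1, -1.7]
finger_gap: 13.8
finger_force: 30.0
```

>>> arm_command --targets '[{"hand": -1,"x": 0,"y": 0,"z": 0.01,"yaw": 0},{"hand": -1,"x": 0,"y": 0,"z": 0,"yaw": 0},{"hand": -1,"x": 0,"y": 0,"z": 0,"yaw": 0}]'

```text
clock: 6.65
eef_pos: [404.6, -291.1, 171.8]
eef_rot: [3.141, -0.001, 3.118]
wrist_force: [-0.5, -0.4, -2.1]
finger_gap: 13.5
finger_force: 30.0
```

```bash
cat >> h.py <<'E'
def box(im,c,o,f,x,y,yaw,a,b,z,col):
    R=np.array([[np.cos(yaw),-np.sin(yaw)],[np.sin(yaw),np.cos(yaw)]])
    P=[(*(np.array([x,y])+R@[i*a/2,j*b/2]),z) for i,j in((1,1),(1,-1),(-1,-1),(-1,1))]
    q=((proj(c,P)-o+.5)*f-.5).round().astype(int);cv2.polylines(im,[q.reshape(-1,1,2)],True,col,1)
E
python3 - <<'E'
from h import *
s=manip.read_state();c=get_calibration("wrist");im=camera("wrist")[:,:,::-1].copy()
p=s["eef_pos"];print(p,s["eef_rot"],s["finger_gap"],s["finger_force"]);cv2.imwrite("pics/w2.png",im)
f=5;o=[250,140];im=cv2.resize(im[140:260,250:400],None,fx=f,fy=f,interpolation=2)
Y=-.0236
box(im,c,o,f,403.7,-291.2,Y,76,3,90,(0,255,0));box(im,c,o,f,403.7,-291.2,Y,76,13,90,(0,255,0))
box(im,c,o,f,p[0],p[1],Y,36,36,p[2]-12.4,(0,0,255))
cv2.imwrite("pics/w2c.png",im)
E
```

```text
[ 404.5855344  -291.05718354  171.77338871] [ 3.14086903e+00 -8.61401498e-04  3.11833016e+00] 13.519816155140226 29.999656677246094
```

View pics/w2c.png

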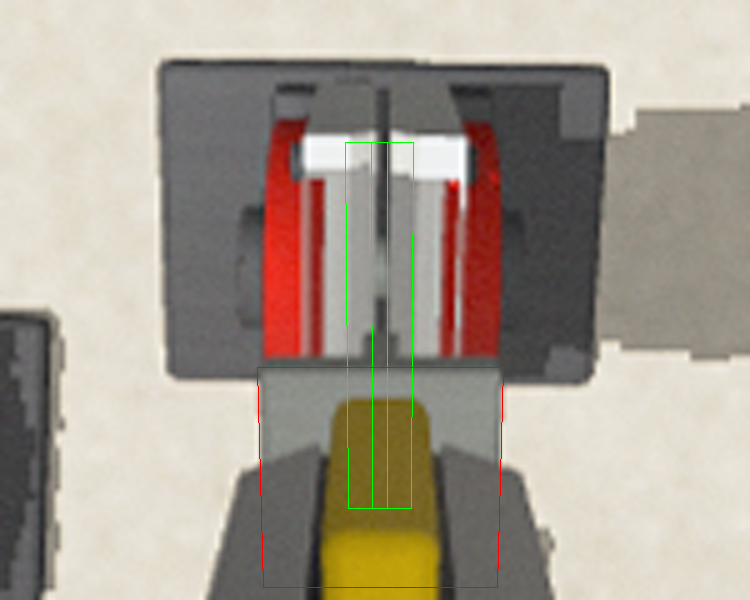

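The shoulder matches its expected outline and the red gap lies at columns 376-389, within about 0.5 mm of the blade's line. I'll go down lightly.

>>> arm_command --targets '[{"hand": -1,"x": 0.002,"y": 0.0003,"z": 0.01,"yaw": 0},{"hand": -1,"x": 0,"y": 0,"z": 0.01,"yaw": 0},{"hand": -1,"x": 0,"y": 0,"z": 0.007,"yaw": 0},{"hand": -1,"x": 0,"y": 0,"z": 0.003,"yaw": 0},{"hand": -1,"x": 0,"y": 0,"z": 0,"yaw": 0},{"hand": -1,"x": 0,"y": 0,"z": 0,"yaw": 0}]'

```text
clock: 7.3
eef_pos: [402.1, -290.8, 142.7]
eef_rot: [-3.141, 0.0, 3.118]
wrist_force: [1.0, 0.8, -1.2]
finger_gap: 14.2
finger_force: 30.0
```

>>> arm_command --targets '[{"hand": -1,"x": 0,"y": 0,"z": 0.001,"yaw": 0},{"hand": -1,"x": 0,"y": 0,"z": 0.001,"yaw": 0},{"hand": -1,"x": 0,"y": 0,"z": 0.001,"yaw": 0},{"hand": -1,"x": 0,"y": 0,"z": 0,"yaw": 0}]'

```text
clock: 7.7
eef_pos: [402.0, -290.7, 139.4]
eef_rot: [3.142, -0.0, 3.118]
wrist_force: [0.9, 0.3, -1.1]
finger_gap: 13.9
finger_force: 30.0
```

>>> arm_command --targets '[{"hand": -1,"x": 0,"y": 0,"z": 0.001,"yaw": 0},{"hand": -1,"x": 0,"y": 0,"z": 0.001,"yaw": 0},{"hand": -1,"x": 0,"y": 0,"z": 0,"yaw": 0}]'

```text
clock: 8.0
eef_pos: [402.0, -290.7, 137.3]
eef_rot: [3.141, -0.0, 3.118]
wrist_force: [-0.6, 0.2, -1.7]
finger_gap: 13.4
finger_force: 30.0
```

>>> arm_command --targets '[{"hand": -1,"x": 0,"y": 0,"z": 0.0005,"yaw": 0},{"hand": -1,"x": 0,"y": 0,"z": 0,"yaw": 0}]'

```text
clock: 8.2
eef_pos: [402.0, -290.7, 136.9]
eef_rot: [3.142, -0.0, 3.118]
wrist_force: [-0.4, 0.7, -1.9]
finger_gap: 13.4
finger_force: 30.0
```

>>> arm_command --targets '[{"hand": -1,"x": 0,"y": 0,"z": 0.0005,"yaw": 0},{"hand": -1,"x": 0,"y": 0,"z": 0,"yaw": 0},{"hand": -1,"x": 0,"y": 0,"z": 0,"yaw": 0}]'

```text
clock: 8.5
eef_pos: [402.1, -290.8, 136.6]
eef_rot: [-3.141, 0.0, 3.118]
wrist_force: [-0.7, 0.2, 1.6]
finger_gap: 13.8
finger_force: 30.0
```

>>> arm_command --targets '[{"hand": -1,"x": 0,"y": 0,"z": 0.0005,"yaw": 0},{"hand": -1,"x": 0,"y": 0,"z": 0,"yaw": 0},{"hand": -1,"x": 0,"y": 0,"z": 0,"yaw": 0}]'

```text
clock: 8.8
eef_pos: [402.1, -290.9, 136.4]
eef_rot: [-3.141, 0.0, 3.118]
wrist_force: [-0.9, 0.7, 4.6]
finger_gap: 13.7
finger_force: 30.0
```

The blade jams at about 3.6 mm below the rim with roughly 6 N. I'll lift out and go to the blue set.

>>> arm_command --targets '[{"hand": -1,"x": 0,"y": 0,"z": -0.01,"yaw": 0},{"hand": -1,"x": 0,"y": 0,"z": -0.015,"yaw": 0},{"hand": -1,"x": 0,"y": 0,"z": -0.015,"yaw": 0.077},{"hand": -1,"x": -0.015,"y": -0.029,"z": 0,"yaw": 0},{"hand": -1,"x": -0.015,"y": -0.029,"z": 0,"yaw": 0},{"hand": -1,"x": -0.015,"y": -0.029,"z": 0,"yaw": 0},{"hand": -1,"x": -0.015,"y": -0.029,"z": 0,"yaw": 0},{"hand": -1,"x": -0.013,"y": -0.025,"z": 0,"yaw": 0},{"hand": -1,"x": 0,"y": 0,"z": 0,"yaw": 0},{"hand": -1,"x": 0,"y": 0,"z": 0,"yaw": 0}]'

```text
clock: 9.8
eef_pos: [460.3, -438.3, 175.6]
eef_rot: [3.141, -0.001, 3.04]
wrist_force: [0.5, -0.5, -1.7]
finger_gap: 13.7
finger_force: 30.0
```

Run:
```python
from h import *
s=manip.read_state();c=get_calibration("wrist");im=camera("wrist")[:,:,::-1].copy()
p=s["eef_pos"];print(p,s["eef_rot"],s["wrist_force"])
f=5;o=[250,140];im=cv2.resize(im[140:260,250:400],None,fx=f,fy=f,interpolation=2)
Y=-.1
box(im,c,o,f,460.5,-438.2,Y,76,12,90,(0,255,0));box(im,c,o,f,460.5,-438.2,Y,76,22,90,(0,255,0))
box(im,c,o,f,p[0],p[1],Y,36,36,p[2]-12.4,(0,0,255))
cv2.imwrite("pics/w3c.png",im)
```

```text
[ 460.2554792  -438.28947386  175.64991134] [ 3.14093507e+00 -7.09715471e-04  3.04039300e+00] [ 0.50249149 -0.52499599 -1.66872333]
```

View pics/w3c.png

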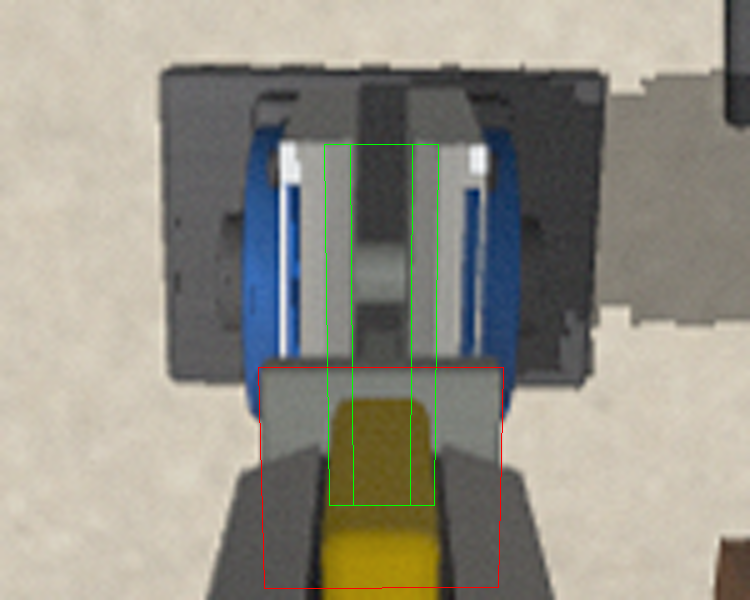

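The blue gap is centred at about column 383 against a predicted 381, so about 0.5 mm off and inside the 3 mm clearance. I'll lower the blade.

>>> arm_command --targets '[{"hand": -1,"x": 0,"y": 0.0004,"z": 0.01,"yaw": 0.01},{"hand": -1,"x": 0,"y": 0,"z": 0.015,"yaw": 0},{"hand": -1,"x": 0,"y": 0,"z": 0.01,"yaw": 0},{"hand": -1,"x": 0,"y": 0,"z": 0.01,"yaw": 0},{"hand": -1,"x": 0,"y": 0,"z": 0.01,"yaw": 0},{"hand": -1,"x": 0,"y": 0,"z": 0.007,"yaw": 0},{"hand": -1,"x": 0,"y": 0,"z": 0,"yaw": 0}]'

```text
clock: 10.55
eef_pos: [460.2, -437.6, 112.7]
eef_rot: [3.14, -0.001, 3.031]
wrist_force: [-0.2, -0.3, -0.6]
finger_gap: 13.9
finger_force: 30.0
```

>>> arm_command --targets '[{"hand": -1,"x": 0,"y": 0,"z": 0.001,"yaw": 0},{"hand": -1,"x": 0,"y": 0,"z": 0.001,"yaw": 0},{"hand": -1,"x": 0,"y": 0,"z": 0,"yaw": 0}]'

```text
clock: 10.85
eef_pos: [460.6, -438.1, 112.2]
eef_rot: [-3.141, 0.0, 3.031]
wrist_force: [-0.1, -0.1, -2.5]
finger_gap: 13.7
finger_force: 30.0
```

>>> arm_command --targets '[{"hand": -1,"x": 0,"y": 0,"z": 0.001,"yaw": 0},{"hand": -1,"x": 0,"y": 0,"z": 0.0005,"yaw": 0},{"hand": -1,"x": 0,"y": 0,"z": 0,"yaw": 0}]'

```text
clock: 11.15
eef_pos: [460.5, -438.0, 110.4]
eef_rot: [-3.142, -0.0, 3.031]
wrist_force: [0.5, 0.8, -1.9]
finger_gap: 13.8
finger_force: 30.0
```

>>> arm_command --targets '[{"hand": -1,"x": 0,"y": 0,"z": 0.0005,"yaw": 0},{"hand": -1,"x": 0,"y": 0,"z": 0,"yaw": 0},{"hand": -1,"x": 0,"y": 0,"z": 0,"yaw": 0}]'

```text
clock: 11.45
eef_pos: [460.6, -438.0, 110.4]
eef_rot: [-3.141, 0.0, 3.031]
wrist_force: [-1.5, 2.1, 4.9]
finger_gap: 13.8
finger_force: 30.0
```

The shoulder is seated, with force rising at TCP z 110.4. I'll open and withdraw.

>>> arm_command --targets '[{"hand": -0.2,"x": 0,"y": 0,"z": 0,"yaw": 0},{"hand": 0,"x": 0,"y": 0,"z": 0,"yaw": 0},{"hand": 0,"x": 0,"y": 0,"z": 0,"yaw": 0},{"hand": 0,"x": 0,"y": 0,"z": 0,"yaw": 0},{"hand": 0,"x": 0,"y": 0,"z": 0,"yaw": 0},{"hand": 0,"x": 0,"y": 0,"z": 0,"yaw": 0}]'

```text
clock: 12.05
eef_pos: [460.5, -438.0, 109.9]
eef_rot: [-3.142, -0.0, 3.031]
wrist_force: [0.3, -0.1, -1.3]
finger_gap: 46.9
finger_force: 0.0
```

>>> arm_command --targets '[{"hand": 0,"x": 0,"y": 0,"z": -0.01,"yaw": 0},{"hand": 0,"x": 0,"y": 0,"z": -0.02,"yaw": 0},{"hand": 0,"x": 0,"y": 0,"z": -0.03,"yaw": 0},{"hand": 0,"x": 0,"y": 0,"z": -0.03,"yaw": 0},{"hand": 0,"x": 0,"y": 0,"z": -0.03,"yaw": 0},{"hand": 0,"x": 0,"y": 0,"z": 0,"yaw": 0},{"hand": 0,"x": 0,"y": 0,"z": 0,"yaw": 0},{"hand": 0,"x": 0,"y": 0,"z": 0,"yaw": 0}]'

```text
clock: 12.85
eef_pos: [460.2, -437.7, 229.0]
eef_rot: [3.141, -0.001, 3.031]
wrist_force: [-0.3, 0.1, 0.5]
finger_gap: 47.1
finger_force: 0.0
```

Run:
```python
from h import *
cv2.imwrite("pics/s4.png",cv2.resize(camera("scene")[130:270,240:400,::-1],None,fx=4,fy=4,interpolation=2))
```

```text
(no output)
```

View pics/s4.png

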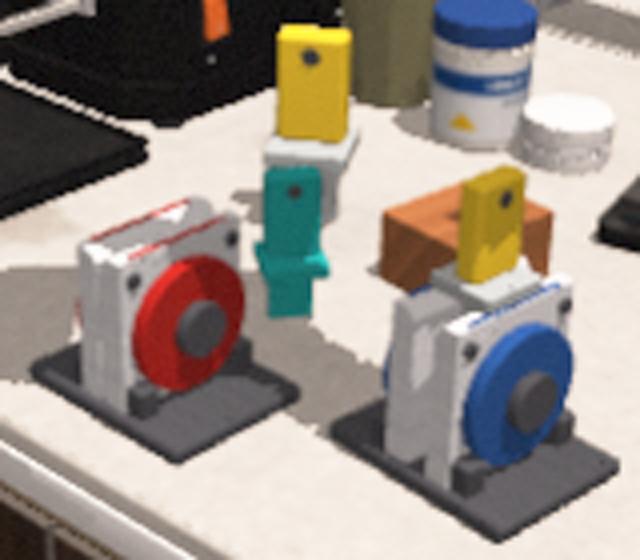

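The feeler stands upright in the blue set at about (490,235) in the crop, shoulder on the rim. The arm is clear and nothing else has moved.

```bash
python3 -c "
from cell import manip
print(manip.sign_off())"
```

```text
the job is handed in; nothing more can be done
None
```

The job is handed in: the yellow feeler's blade jammed about 3.6 mm below the red set's rim under light force, and it now stands in the blue set with its shoulder on the rim and the arm clear, after about 13 s.

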